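# Switch on the guarded bench supply

### The job

Switch on the bench supply: with a fingertip lift the hinged guard of its main switch up and back until it stays open, flip the toggle beneath it fully over to on (away from the unit's front), then tip the guard forward again and let it drop shut over the toggle. The guard must be up before the toggle is moved. Pick nothing up, and leave the selector knob and all the loose things on the bench and on the unit as they are.

Things in the scene. Friction and masses are not known exactly. Their poses are not given: they have to be found in the camera images.
- unit: bench supply unit, a grey console 200 deep (x) x 300 wide (y) x 76 mm high, flat aluminium top panel, fixed to the bench; its front (four black output posts) faces -x at yaw 0. Origin under its middle, z up. On the panel: left (centre line y = +75) the guarded main switch with a 3 mm base plate; right a 10 mm high meter, the selector knob, a tape roll
- guard_hinge (a point): fixed point: middle of the guard's hinge axis, at (45, 75, 116) mm in the unit's frame, 40 mm above the panel; the axis runs along the unit's y. A hinge post 10 mm thick and 64 mm wide stands just behind it (unit x from 46 to 56 mm), nearly as high as the axis; the panel behind the post is free
- guard (a joint): grey hood over the toggle, 76 mm wide, 90 mm from rear hinge to front wall, top 7 mm above the hinge axis when shut, side walls to 16 mm and front wall to 9 mm below the axis, open below them; 70 g. 0 = shut, grows as the front goes up and back, 1.57 = upright, stop at 1.9. No spring (0.5 N lifts the tab): left beyond 1.65 it leans back and stays open, below 1.5 it drops shut
- guard_tab (a point): middle of the front edge of the finger tab that juts 25 mm forward from the guard's front wall, level with its top; tab 46 mm wide, 3 to 5 mm thick, point at half thickness, 115 mm from the hinge axis; when shut 45.5 mm above the panel, with free space below it down to the panel. Moves with the guard; its x axis points from tab to hinge
- toggle (a joint): black flat toggle paddle under the guard, 20 mm wide (y), 8 mm thick, pivot at (0, 75, 76) mm in the unit's frame. 0 = off, leaning 0.45 rad to the unit's front (-x); 0.45 = upright; 0.90 = on, leaning to the hinge (+x). It snaps: pushed a little past upright it springs to its end by itself; about 2 N at 26 mm above the panel moves it
- toggle_tip (a point): upper end of the toggle paddle, 40 mm from its pivot (the round end reaches 0.5 mm further); in the off position 17 mm in front of the pivot and 36 mm above the panel. Moves with the toggle
- selector (a joint): rotary selector knob on the panel, 32 mm across (foot 56 mm), about 45 mm high, to the right of the guard at (-55, -20) mm in the unit's frame; its value is its turn in rad; to be left alone
- motor: small electric motor with a white finned body, metal end shields, shaft and black terminal box on top, standing on feet, about 105 x 170 x 135 mm, 2.6 kg; origin under its middle; to be left alone
- tape_roll: black tape roll, 54 mm across and 18 mm high, lying on the unit's panel in front of the meter; origin under its middle; to be left alone
- capacitor: upright aluminium capacitor can, 38 mm across, 83 mm tall, standing behind the unit; origin under its middle; to be left alone
- screwdriver: screwdriver with a yellow 30 mm thick handle, 175 mm long, lying in front of the unit; origin below the front end of its handle, x along the blade; to be left alone
- long_screwdriver: screwdriver with a red 30 mm thick handle, 215 mm long, lying behind the motor; origin as above; to be left alone
- bearing: steel ball bearing ring, 52 mm across, 15 mm high, lying in front of the motor; origin under its middle; to be left alone
- terminal_strip: white terminal strip, 22 x 96 x 18 mm, lying in front of the unit; origin under its middle; to be left alone
- selector_mark (a point): pointer end on the rim of the selector knob, 14 mm from its axis; turns with it

How it is judged:
By the outcome, as a careful person would: the job done as asked, in the order asked, and still so for the second after the job is handed in, with the robot touching nothing.
It also fails if it takes over 58 s, if anything falls off the work surface, if the arm or the gripper's body presses on something with over 40 N, if the wrist force passes 120 N, or if a joint passes its speed limit or range.

### The arm

A 6-joint arm with a two-finger parallel gripper is mounted at the origin on the work surface. World frame = base frame: x ahead of the robot, y to its left, z up, the work surface at z = 0. Lengths are in m, angles in rad, forces in N, time in s.
With the tool pointing down it reaches from about 0.375 to 0.9 m from the base axis. Payload 3.1 kg.
Tool frame: the origin (TCP) lies on the centre line of the jaws, within the pads' length; the fingertips stand 19 mm ahead of it and the grasp point (between the pads) is the TCP; z points along the fingers, y is the direction in which the jaws open and shut (so a half turn about z gives the same grasp; the last joint's range is limited). The gripper opens to 85 mm and grips with 20 to 120 N. Pads are 22 mm wide; open, the fingers measure 114 mm over their backs; the gripper's body (76 mm by 85 mm) begins 54 mm behind the grasp point. The pads swing forward as they close: fully open they stand 13 mm farther back than shut.
Start: joints at [-1.288, 0.527, 1.433, -0, 1.181, -0.178], TCP at [0.278, -0.56, 0.25] pointing down, gripper open.
Joint ranges: [-3.08, 3.08], [-0.75, 2.2], [0.22, 2.44], [-1.43, 4.57], [0, 2.65], [-2.85, 2.85]. Speed limits (rad/s): [2.79, 2.79, 3.14, 3.14, 3.14, 3.14].

### API

Orientations are given as a unit quaternion [x, y, z, w].
In Python, from station import manip, imaging, workorder gives the robot as it stands.
- The arm moves only by the shell command python3 -m creep 'ROWS' [FORCE]. ROWS is a JSON object of lists of equal length, an entry for each row: "claw": the finger opening in cm, from 0 to 8.54; "dp": the shift along the tool's x, y, z in cm, a list of three; "roll": the turn about the tool's z in rad. In form: {"claw": [claw, ...], "dp": [[dx, dy, dz], ...], "roll": [roll, ...]}. A call has 1 to 12 rows; each row is the pose to reach, as a shift and turn from the pose commanded when the call began, along the tool's axes at that moment; what a row does not reach only later rows make up. A row lasts 1/10 s, in which the tool goes at most 50 mm and 8.59 degrees, less where a joint would pass 70% of its speed; a pose out of reach is approached as far as the arm can. A call with a gripper value outside its range is refused whole. The fingers move at their own pace and stop on an object; FORCE is the grip in N (left out, the last holds). Time passes only in rows, so rows that repeat a pose let the fingers close. It gives the time, the measured TCP pose, the force and the opening at its end, in the units of the state.
- manip.sense(): the state, without advancing time (a new reading comes with each control period).
- imaging.snapshot(name): name is "scene" or "top" or "wrist"; returns a dict with "image" (384x512x3 uint8, red, green, blue), "z_map" (384x512 float32, m along the optical axis (not along the pixel's ray), 0 where there is no reading), "vfov" (degrees; the focal length in pixels is half the picture's height over the tangent of half this angle, whatever the lens; pixels are square), "cx", "cy" (the principal point, pixels), "R" (3x3) and "t" (3): a world point X has camera coordinates R X + t. Camera axes: x right, y down, z forward; pixel columns grow to the right and rows downward; lengths in m; the calibration is good to about 2 mm. A picture is of the moment at which its call begins.
- workorder.sign_off(): hands the job in, once; it reports no verdict.
The state is a dict: "t": time; "q": joint angles; "qd": joint speeds; "tau": joint torques, N m; "tcp_pos": TCP position; "tool_rot": TCP orientation; "force": force on the tool from outside, world axes, zero at the start; "ft_torque": the same for the moment, N m; "finger_gap": opening from 0.0 (shut) to 1.0 (fully open).
Only numpy, scipy, OpenCV 4.12 (cv2) and the standard library are available. Lean on these libraries where they do the work, as an engineer would, in place of code of your own. Each camera call takes 0.05 s, during which the arm holds its last target.

## Working session

There is one attempt and no reset: what is moved stays moved. The work goes in short steps, Python scripts to look and compute and a shell command to move; the robot and the scene stay as the last step left them, time stands still between calls to the robot, and variables do not carry over. Pictures are saved under pics/ and viewed, and the job is handed in when it is done.

```bash
ls; mkdir -p pics; python3 - <<'E'
from station import manip, imaging
import cv2
print(manip.sense())
for n in ("scene","top","wrist"):
    s=imaging.snapshot(n); cv2.imwrite(f"pics/{n}0.png",cv2.cvtColor(s["image"],cv2.COLOR_RGB2BGR))
    print(n,s["vfov"],s["cx"],s["cy"],s["R"].tolist() if hasattr(s["R"],'tolist') else s["R"],s["t"])
E
```

```text
pics
{'t': 0.0, 'q': array([-1.28852289e+00,  5.28444390e-01,  1.43392024e+00, -2.02266926e-06,
        1.18140457e+00, -1.78512894e-01]), 'qd': array([ 2.60825324e-05, -1.18812893e-04, -3.29455134e-04, -2.12163466e-03,
       -6.83925135e-04, -1.02966535e-03]), 'tau': array([-7.00697146e-04, -4.42347980e+01, -1.78026903e+01, -1.31096867e-04,
        8.46372888e-03,  4.26948343e-07]), 'tcp_pos': array([ 0.27773247, -0.55913597,  0.24934126]), 'tool_rot': array([ 9.73576022e-01,  2.28360559e-01, -5.73684156e-05, -1.08675813e-03]), 'force': array([ 0.48740169, -0.45130034, -0.93053088]), 'ft_torque': array([-0.02246785,  0.0617899 ,  0.04462491]), 'finger_gap': 0.9986766379814022}
scene 47.7523531475588 250.54247286400334 189.593839338727 [[0.7153385806108975, 0.6986422395516156, 0.013774476537776354], [0.5869588423108513, -0.5900563846267404, -0.5543579893844102], [-0.37917018939084873, 0.4046387080786061, -0.832164336775967]] [-0.42604828 -0.29442424  1.46079212]
top 49.75928695859991 257.0816733671936 193.8540325191516 [[-0.013887211224042479, -0.999658554529446, 0.0221341302182486], [-0.9988593767846893, 0.012857923695110348, -0.045984988937191634], [0.04568468861360166, -0.02274748676997699, -0.9986968814770217]] [-0.03203061  0.56886407  1.0931878 ]
wrist 66.34589643158938 256.9346429328636 189.32645678070992 [[0.44547245333845037, -0.8952934175150057, -0.001997466126299013], [-0.851265004201567, -0.42425412315895444, 0.30879820531268437], [-0.277312433796846, -0.13586072109675545, -0.9511254799051183]] [-0.62471352 -0.04021693  0.38185978]
```

View pics/scene0.png

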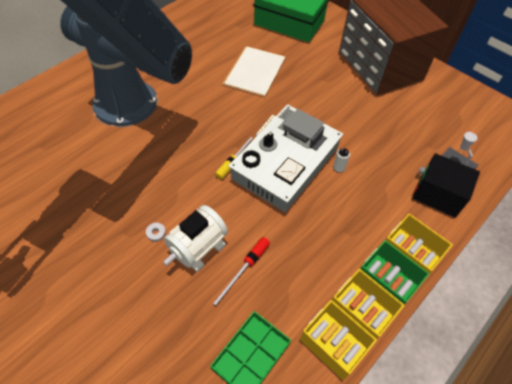

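View pics/top0.png

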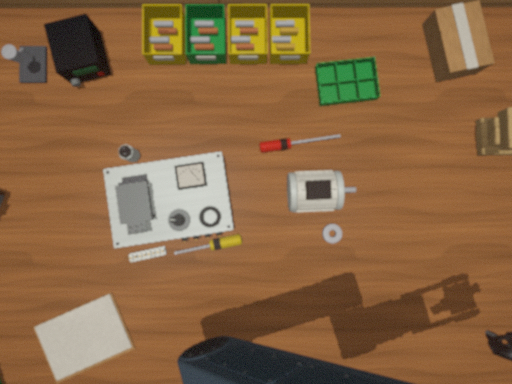

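The top view shows the unit at about (168,198). The guard is at (135,205), to image left (+y), the knob at (178,220), the tape roll at (209,216), and the front edge is towards the bottom (-x). Next I'll measure the panel's outline.

```bash
cat > h.py <<'E'
import numpy as np, cv2
from station import manip, imaging
from scipy.spatial.transform import Rotation as Ro
def f(s): return 192/np.tan(np.radians(s["vfov"]/2))
def ray(s,uv,z):
    uv=np.atleast_2d(uv).astype(float); R=np.array(s["R"]);t=np.array(s["t"])
    d=np.c_[(uv[:,0]-s["cx"])/f(s),(uv[:,1]-s["cy"])/f(s),np.ones(len(uv))]@R
    C=-R.T@t; k=(z-C[2])/d[:,2]; return C+k[:,None]*d
def cloud(s):
    z=s["z_map"];v,u=np.indices(z.shape)
    P=np.stack([(u-s["cx"])/f(s)*z,(v-s["cy"])/f(s)*z,z],-1)
    return (P-np.array(s["t"]))@np.array(s["R"])
def proj(s,X):
    c=np.atleast_2d(X)@np.array(s["R"]).T+np.array(s["t"]);return np.c_[c[:,0]/c[:,2]*f(s)+s["cx"],c[:,1]/c[:,2]*f(s)+s["cy"]]
def save(s,name,box=None,k=1):
    im=cv2.cvtColor(s["image"],cv2.COLOR_RGB2BGR)
    if box: im=im[box[1]:box[3],box[0]:box[2]]
    cv2.imwrite("pics/"+name,cv2.resize(im,None,fx=k,fy=k,interpolation=cv2.INTER_CUBIC))
E
python3 - <<'E'
from h import *
s=imaging.snapshot("top"); P=cloud(s)
m=((abs(P[...,2]-0.076)<0.012)&(s["z_map"]>0)).astype(np.uint8); m[:,:95]=0;m[:,245:]=0;m[:145]=0;m[260:]=0
cs,_=cv2.findContours(m,cv2.RETR_EXTERNAL,cv2.CHAIN_APPROX_NONE); c=max(cs,key=cv2.contourArea)
r=cv2.minAreaRect(c);b=cv2.boxPoints(r);print(b, "median z",np.median(P[...,2][m>0]))
W=ray(s,b,0.076);print(W.round(4)); print(np.linalg.norm(W-np.roll(W,1,0),axis=1),W.mean(0))
# bright mask too
im=s["image"]; g=(im.min(2)>165).astype(np.uint8); g[:,:95]=0;g[:,245:]=0;g[:145]=0;g[246:]=0
cs,_=cv2.findContours(g,cv2.RETR_EXTERNAL,cv2.CHAIN_APPROX_NONE); c=max(cs,key=cv2.contourArea)
b=cv2.boxPoints(cv2.minAreaRect(c));W=ray(s,b,0.076);print(b,W.round(4),np.linalg.norm(W-np.roll(W,1,0),axis=1),W.mean(0))
save(s,"top1.png",(95,140,245,265),5)
E
```

```text
[[102.38142  168.54282 ]
 [221.59904  150.66016 ]
 [233.41568  229.43765 ]
 [114.198044 247.32031 ]] median z 0.07524983383633115
[[0.6341 0.3489 0.076 ]
 [0.676  0.05   0.076 ]
 [0.4769 0.0224 0.076 ]
 [0.437  0.3192 0.076 ]]
[0.19933792 0.30185768 0.20098706 0.29943875] [0.55599339 0.18513024 0.076     ]
[[102.57315 168.61879]
 [221.26442 151.0349 ]
 [232.88321 229.46175]
 [114.19194 247.04564]] [[0.6339 0.3485 0.076 ]
 [0.6751 0.0509 0.076 ]
 [0.4769 0.0237 0.076 ]
 [0.4376 0.3192 0.076 ]] [0.19839713 0.30043537 0.20002619 0.29803627] [0.55586808 0.1855622  0.076     ]
```

View pics/top1.png

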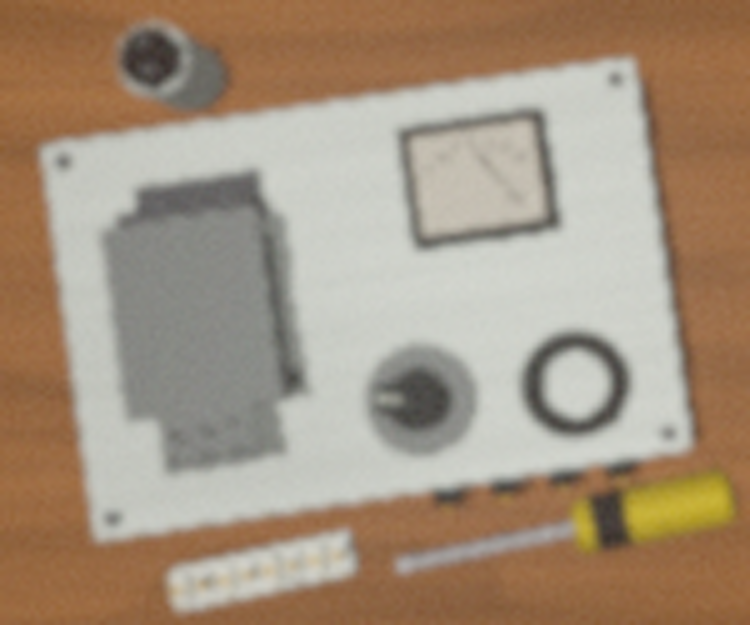

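```bash
python3 -m creep '{"claw":[0,0,0,0,0,0,0,0,0,0,0,0],"dp":[[4,-3,0],[8,-6,0],[12,-9,0],[16,-12,0],[20,-15,0],[24,-18,0],[28,-21,0],[32.3,-24.1,0],[32.3,-24.1,0],[32.3,-24.1,0],[32.3,-24.1,0],[32.3,-24.1,0]],"roll":[0.1,0.2,0.3,0.32,0.32,0.32,0.32,0.32,0.32,0.32,0.32,0.32]}' 20
cat >> h.py <<'E'
C0=np.array([.556,.1853]);YAW=.140
def U(u):  # unit frame mm -> world
    c,s=np.cos(YAW),np.sin(YAW);u=np.array(u)/1000; return np.array([C0[0]+c*u[0]-s*u[1],C0[1]+s*u[0]+c*u[1],u[2]])
def toU(w):
    c,s=np.cos(YAW),np.sin(YAW);d=np.array(w)[:2]-C0; return np.array([c*d[0]+s*d[1],-s*d[0]+c*d[1],w[2]])*1000
def go(u): # shift in tool axes in cm from measured pose
    st=manip.sense(); R=Ro.from_quat(st["tool_rot"]).as_matrix(); p=np.array(st["tcp_pos"])
    print("t",round(st["t"],2),"tcp unit mm",toU(p).round(1),"xdir",np.arctan2(R[1,0],R[0,0]).round(4),"z",R[:,2].round(3),"F",np.round(st["force"],1),"->cm",(R.T@(U(u)-p)*100).round(2))
E
python3 -c "
from h import *
go([-100,75,200])"
```

```text
t: 1.4
tcp_pos: [0.4597, -0.2018, 0.2503]
tool_rot: [0.998, 0.069, -0.0, 0.0]
force: [0.4, -0.0, 0.0]
finger_gap: -0.0
t 1.4 tcp unit mm [-149.4 -369.9  250.3] xdir 0.1386 z [-0. -0. -1.] F [ 0.4 -0.   0. ] ->cm [  4.88 -44.49   5.01]
```

```bash
python3 -m creep '{"claw":[0,0,0,0,0,0,0,0,0,0,0,0],"dp":[[0.5,-4.5,0],[1,-9,0],[1.5,-13.5,0],[2,-18,0],[2.5,-22.5,0],[3,-27,0],[3.5,-31.5,1],[4,-36,2],[4.5,-40.5,4],[4.9,-44.5,5],[4.9,-44.5,5],[4.9,-44.5,5]],"roll":[0,0,0,0,0,0,0,0,0,0,0,0]}'
python3 - <<'E'
from h import *
go([-100,75,127])
s=imaging.snapshot("top");save(s,"top2.png",(95,140,245,265),5)
s2=imaging.snapshot("wrist");save(s2,"w2.png",None,1.5)
s3=imaging.snapshot("scene");save(s3,"s2.png",(210,80,370,230),5)
for n,u in dict(tab=[-70,75,121.5],hinge=[45,75,123],tabL=[-70,98,121.5],tabR=[-70,52,121.5],knob=[-55,-20,121],FL=[-45,113,123],FR=[-45,37,123]).items(): print(n,[proj(x,U(u)).round(1).tolist() for x in (s,s2,s3)])
E
```

```text
t: 2.6
tcp_pos: [0.4465, 0.2466, 0.1999]
tool_rot: [0.998, 0.07, -0.0, 0.0]
force: [0.8, -0.0, -0.1]
finger_gap: -0.0
t 2.6 tcp unit mm [-99.8  76.  199.9] xdir 0.141 z [-0.001 -0.001 -1.   ] F [ 0.8 -0.  -0.1] ->cm [-0.01  0.09  7.29]
tab [[[137.4, 231.9]], [[256.6, 168.5]], [[281.3, 111.8]]]
hinge [[[130.4, 184.3]], [[256.6, -21.6]], [[314.6, 129.1]]]
tabL [[[127.8, 233.4]], [[224.3, 168.4]], [[285.6, 107.3]]]
tabR [[[147.0, 230.4]], [[288.9, 168.5]], [[276.9, 116.4]]]
knob [[[176.0, 219.6]], [[392.6, 147.5]], [[267.0, 133.8]]]
FL [[[119.8, 224.0]], [[200.8, 133.3]], [[295.5, 107.7]]]
FR [[[151.6, 219.1]], [[312.4, 133.3]], [[281.2, 122.9]]]
```

View pics/w2.png

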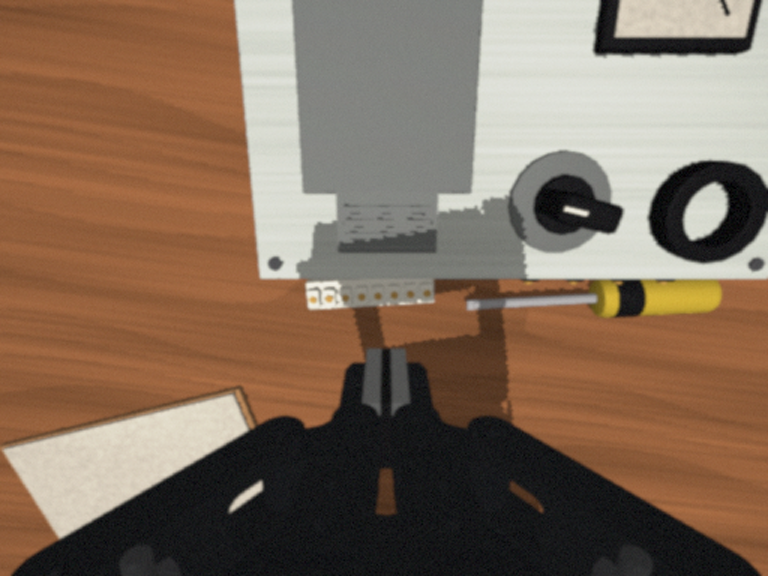

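View pics/s2.png

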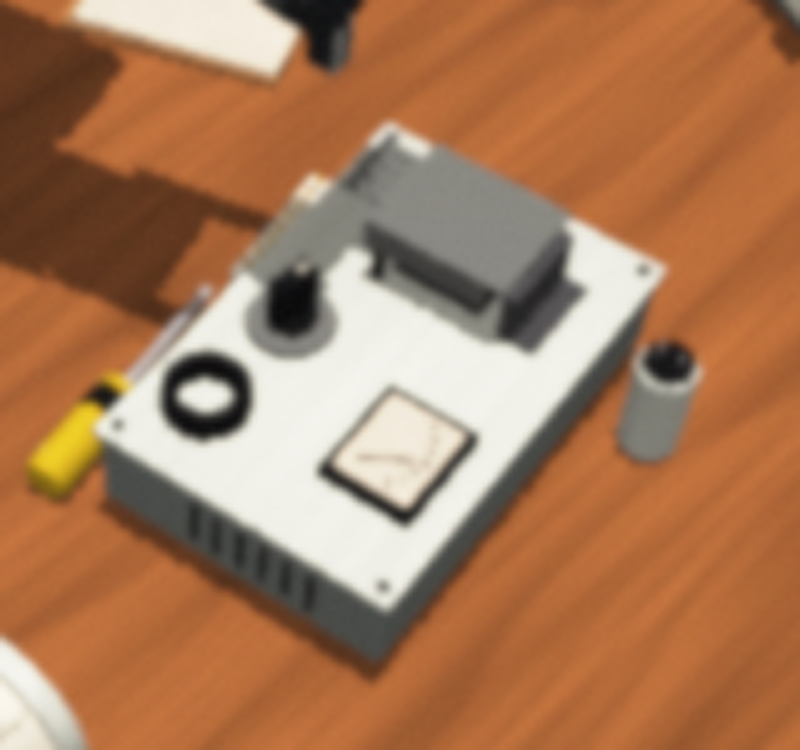

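In the wrist view the tab's front edge is at about row 168, columns 225–291. I predicted row 168.5, columns 224–289, so the pose holds to about 1 mm. The shut fingers are at (258,235). Next I lower the fist in front of the tab and close in.

```bash
python3 -m creep '{"claw":[0,0,0,0],"dp":[[0,0.1,4],[0,0.1,7.3],[0,0.1,7.3],[0.8,0.1,7.3]],"roll":[0,0,0,0]}'
python3 -m creep '{"claw":[0,0,0,0,0,0],"dp":[[0.2,0,0],[0.4,0,0],[0.6,0,0],[0.8,0,0],[0.8,0,0],[0.8,0,0]],"roll":[0,0,0,0,0,0]}'
python3 -c "
from h import *
go([-81,75,127])"
```

```text
t: 3.15
tcp_pos: [0.4536, 0.246, 0.1276]
tool_rot: [0.998, 0.069, -0.001, 0.0]
force: [0.7, 0.4, -0.3]
finger_gap: 0.0
t: 3.75
tcp_pos: [0.462, 0.2485, 0.1274]
tool_rot: [0.998, 0.07, 0.0, 0.0]
force: [0.8, 0.5, 0.4]
finger_gap: -0.001
t 3.75 tcp unit mm [-84.2  75.7 127.4] xdir 0.141 z [ 0. -0. -1.] F [0.8 0.5 0.4] ->cm [0.32 0.07 0.04]
```

```bash
python3 -m creep '{"claw":[0,0,0,0],"dp":[[0.15,0,0],[0.3,0,0],[0.3,0,0],[0.3,0,0]],"roll":[0,0,0,0]}'
python3 -m creep '{"claw":[0,0,0],"dp":[[0.1,0,0],[0.15,0,0],[0.15,0,0]],"roll":[0,0,0]}'
python3 -c "
from h import *
go([-81,75,127])
s2=imaging.snapshot('wrist');save(s2,'w3.png',None,1.5)"
```

```text
t: 4.15
tcp_pos: [0.465, 0.2489, 0.1272]
tool_rot: [0.998, 0.07, -0.0, 0.0]
force: [-0.6, 1.3, 0.3]
finger_gap: -0.003
t: 4.45
tcp_pos: [0.4652, 0.2489, 0.1271]
tool_rot: [0.998, 0.07, -0.001, 0.0]
force: [-4.2, -0.5, 2.2]
finger_gap: 0.001
t 4.45 tcp unit mm [-81.   75.6 127.1] xdir 0.1409 z [-0.003 -0.001 -1.   ] F [-4.2 -0.5  2.2] ->cm [0.   0.06 0.01]
```

View pics/w3.png

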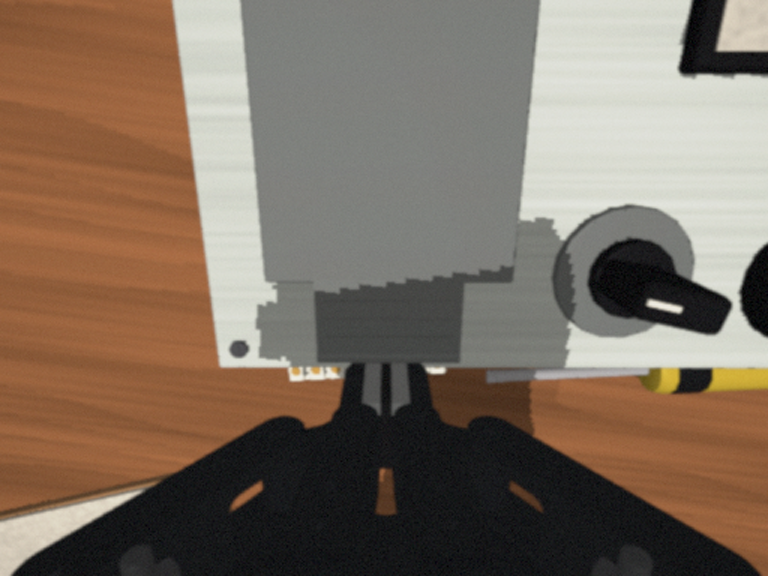

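The fist is on the tab edge: the reaction force is about 4 N and the TCP is at x −81, as predicted. Now I raise it along the hinge arc, pressing lightly inward.

```bash
python3 -m creep '{"claw":[0,0,0,0,0,0],"dp":[[0.06,0,-0.4],[0.12,0,-0.8],[0.18,0,-1.2],[0.27,0,-1.7],[0.4,0,-2.3],[0.4,0,-2.3]],"roll":[0,0,0,0,0,0]}'
python3 -c "
from h import *
go([-81,75,127])
s2=imaging.snapshot('wrist');save(s2,'w4.png',None,1.5)
s2=imaging.snapshot('scene');save(s2,'s4.png',(210,80,370,230),5)"
```

```text
t: 5.1
tcp_pos: [0.4687, 0.2493, 0.1507]
tool_rot: [0.998, 0.07, -0.002, 0.0]
force: [-5.8, -0.3, 0.5]
finger_gap: 0.001
t 5.1 tcp unit mm [-77.5  75.6 150.7] xdir 0.1409 z [-0.004 -0.001 -1.   ] F [-5.8 -0.3  0.5] ->cm [-0.34  0.06  2.38]
```

View pics/s4.png

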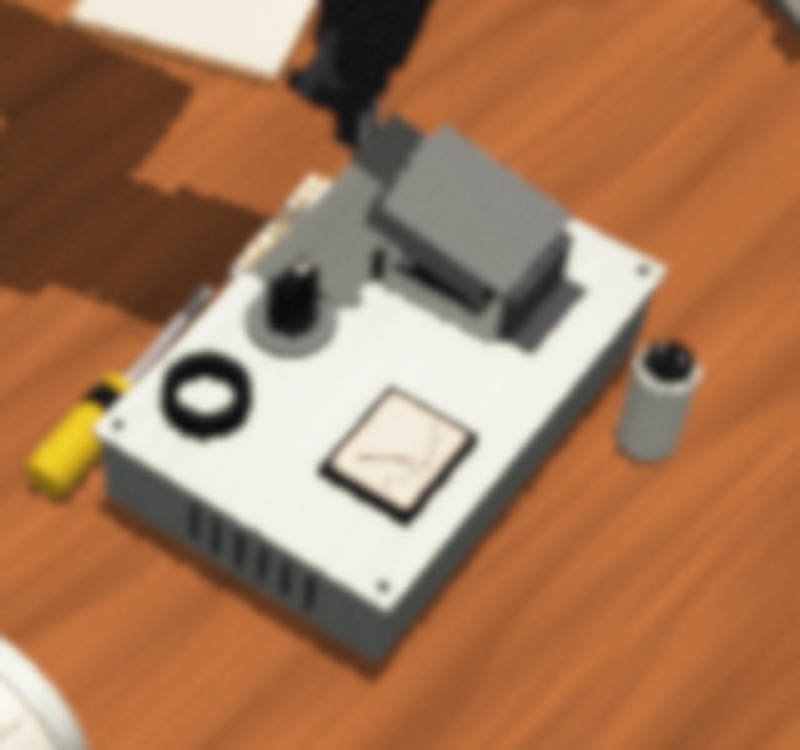

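View pics/w4.png

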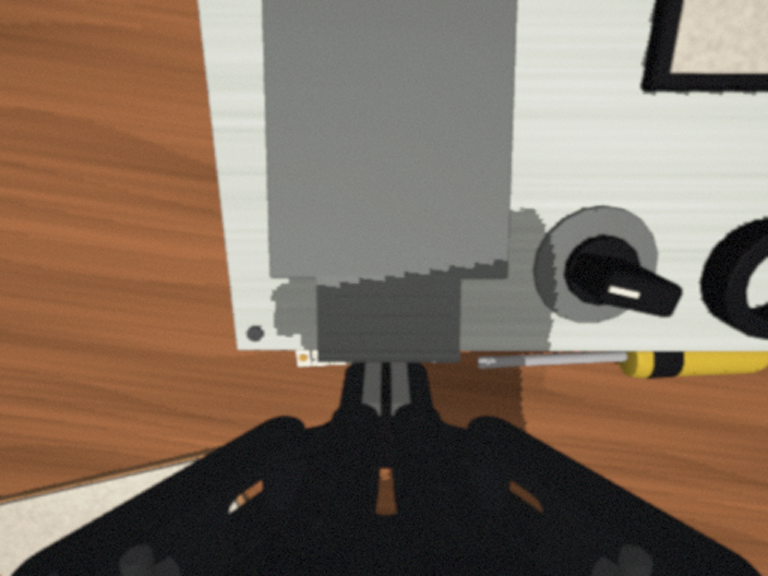

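The scene view shows the guard tilted up, with the tab at about (395,140) in the crop, following the fingertip. I continue the arc.

```bash
python3 -m creep '{"claw":[0,0,0,0,0,0,0,0,0,0],"dp":[[0.27,0,-0.8],[0.55,0,-1.57],[0.95,0,-2.35],[1.35,0,-3.1],[1.85,0,-3.8],[2.4,0,-4.5],[3.0,0,-5.1],[3.6,0,-5.7],[4.3,0,-6.25],[5.0,0,-6.75]],"roll":[0,0,0,0,0,0,0,0,0,0]}'
python3 -c "
from h import *
go([-81,75,127])
s2=imaging.snapshot('scene');save(s2,'s5.png',(210,80,370,230),5)"
```

```text
t: 6.2
tcp_pos: [0.5218, 0.2568, 0.2186]
tool_rot: [0.998, 0.07, 0.001, -0.0]
force: [-0.5, 0.6, -1.1]
finger_gap: -0.0
t 6.2 tcp unit mm [-23.8  75.6 218.6] xdir 0.1406 z [ 0.003  0.001 -1.   ] F [-0.5  0.6 -1.1] ->cm [-5.74  0.06  9.15]
```

View pics/s5.png

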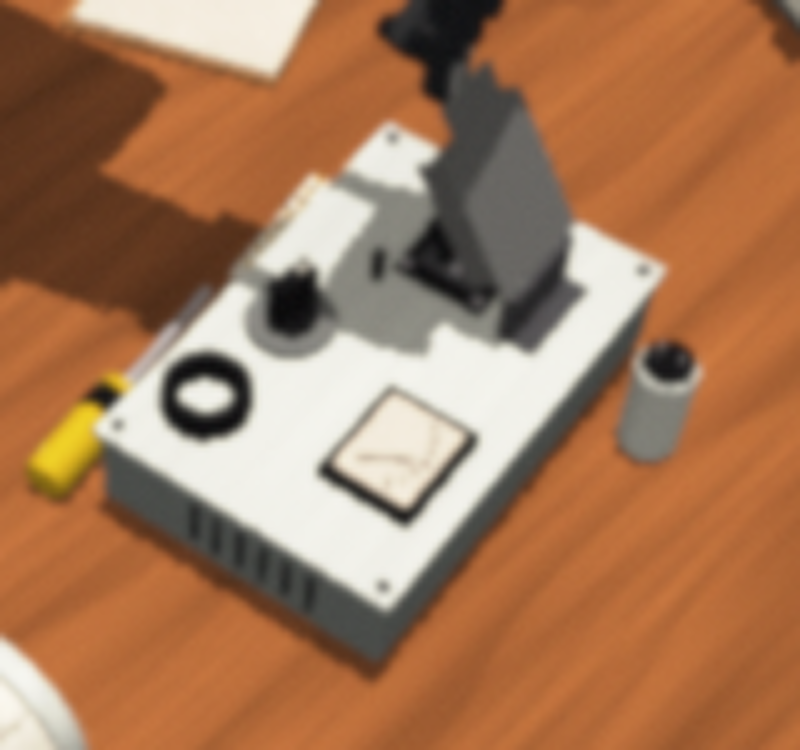

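The guard is now at about 60°. I push over the top and slow down past upright.

```bash
python3 -m creep '{"claw":[0,0,0,0,0,0,0,0,0,0,0,0],"dp":[[0.8,0,-0.6],[1.6,0,-1.1],[2.4,0,-1.6],[3.2,0,-2.0],[4.0,0,-2.0],[4.7,0,-2.0],[5.3,0,-2.0],[5.9,0,-2.0],[6.5,0,-2.0],[7.1,0,-2.0],[7.7,0,-2.0],[8.3,0,-2.0]],"roll":[0,0,0,0,0,0,0,0,0,0,0,0]}'
python3 -c "
from h import *
go([-81,75,127])
s2=imaging.snapshot('scene');save(s2,'s6.png',(210,80,370,230),5)"
```

```text
t: 7.45
tcp_pos: [0.6027, 0.2684, 0.2378]
tool_rot: [0.998, 0.07, -0.0, -0.0]
force: [0.5, 1.3, -0.8]
finger_gap: -0.001
t 7.45 tcp unit mm [ 57.8  75.7 237.8] xdir 0.1408 z [-0.  0. -1.] F [ 0.5  1.3 -0.8] ->cm [-13.88   0.06  11.08]
```

View pics/s6.png

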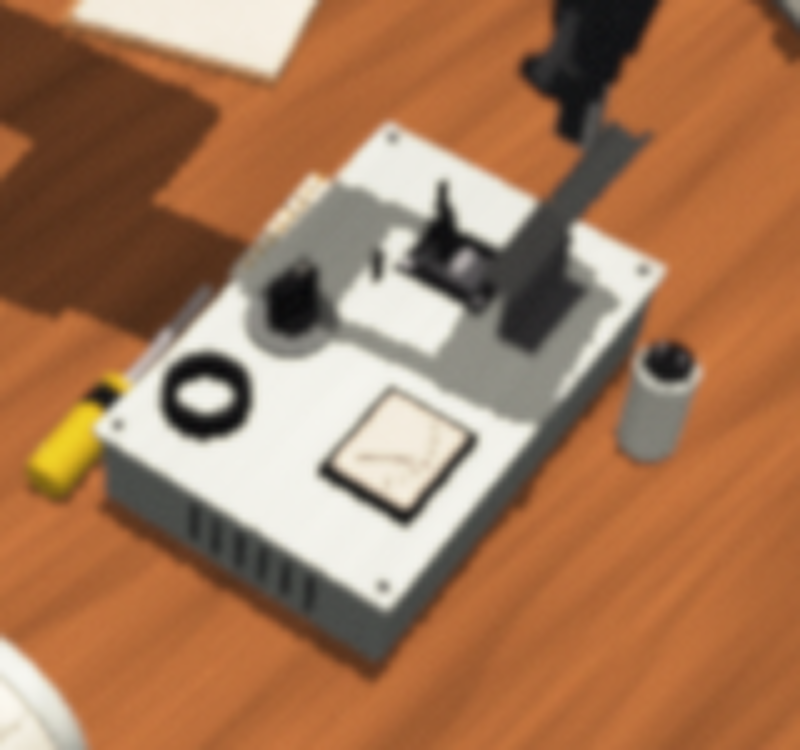

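```bash
python3 -m creep '{"claw":[0,0,0,0,0,0,0],"dp":[[-1.5,0,0],[-4,0,0],[-7,0,0],[-10,0,0],[-11.5,0,0],[-11.5,0,0],[-11.5,0,0]],"roll":[0,0,0,0,0,0,0]}'
python3 -c "
from h import *
go([-52,75,113])
s2=imaging.snapshot('scene');save(s2,'s7.png',(210,80,370,230),5)
s=imaging.snapshot('wrist');save(s,'w7.png',None,1.5)
for u in ([-17,75,112],[-17,85,112],[-17,65,112]): print(proj(s,U(u)))"
```

```text
t: 8.2
tcp_pos: [0.4893, 0.2524, 0.2383]
tool_rot: [0.998, 0.07, 0.001, -0.0]
force: [0.9, -0.0, 0.4]
finger_gap: -0.004
t 8.2 tcp unit mm [-56.7  75.8 238.3] xdir 0.1409 z [ 0.002  0.    -1.   ] F [ 0.9 -0.   0.4] ->cm [ 0.44  0.08 12.53]
[[257.24986847 144.7701993 ]]
[[245.58506432 144.75050539]]
[[268.91477664 144.78989338]]
```

View pics/s7.png

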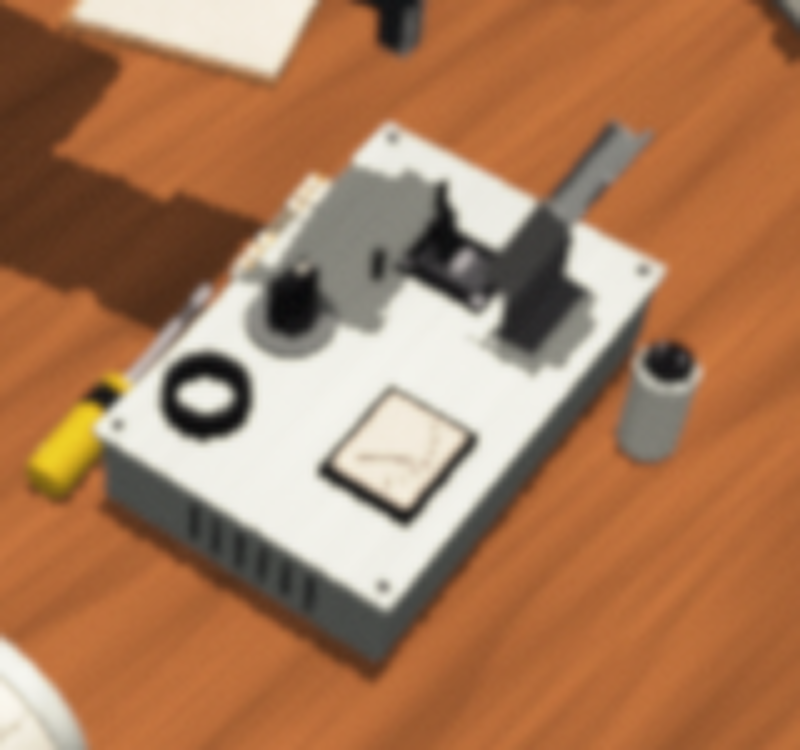

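View pics/w7.png

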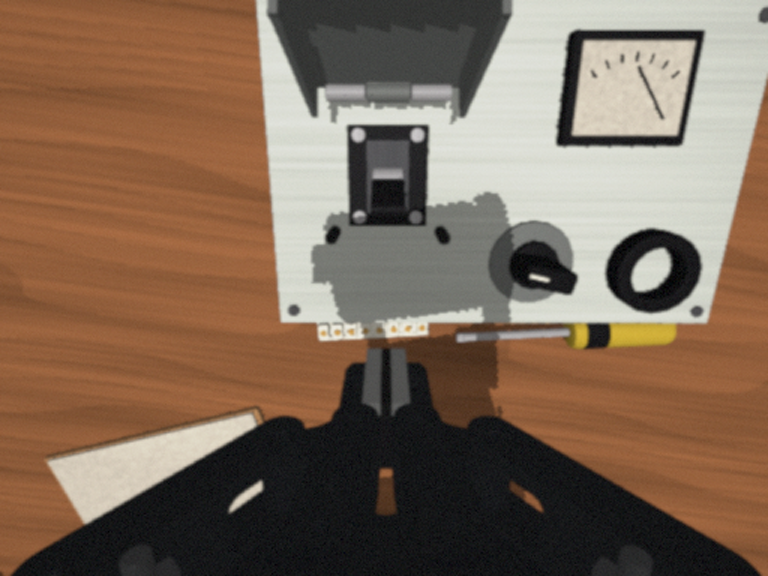

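The guard stays open on its own. In the wrist view the toggle is off, leaning forward, with its tip at about (258,140) px; I predicted (257,145). Two small bumpers stand at (222,157) and (295,157), to either side of my path. I descend in front of the paddle.

```bash
python3 -c "
from h import *
s=imaging.snapshot('wrist');P=cloud(s)
for (u,v) in ((222,157),(295,157),(222,155),(295,155),(258,138)): print(toU(P[v,u]).round(1))"
python3 -m creep '{"claw":[0,0,0,0,0,0],"dp":[[0.3,0.08,4],[0.6,0.08,8],[0.6,0.08,11],[0.6,0.08,12.5],[0.6,0.08,12.5],[0.6,0.08,12.5]],"roll":[0,0,0,0,0,0]}'
python3 -c "
from h import *
go([-8,75,113])"
```

```text
[-30.5 107.2  97.8]
[-30.2  40.4  98.7]
[-28.4 107.   98.9]
[-28.5  40.4  97.9]
[-10.8  74.3 114.6]
t: 8.95
tcp_pos: [0.4953, 0.2523, 0.1127]
tool_rot: [0.998, 0.07, 0.0, -0.0]
force: [0.8, -0.2, -0.5]
finger_gap: 0.001
t 8.95 tcp unit mm [-50.7  74.8 112.7] xdir 0.1405 z [ 0.  0. -1.] F [ 0.8 -0.2 -0.5] ->cm [ 4.27 -0.02 -0.03]
```

```bash
python3 -m creep '{"claw":[0,0,0,0,0,0,0,0,0,0],"dp":[[0.6,0,0],[1.2,0,0],[1.7,0,0],[2.2,0,0],[2.7,0,0],[3.2,0,0],[3.7,0,0],[4.2,0,0],[4.4,0,0],[4.4,0,0]],"roll":[0,0,0,0,0,0,0,0,0,0]}'
python3 -c "
from h import *
go([-57,75,113])"
```

```text
t: 9.95
tcp_pos: [0.5388, 0.2584, 0.1128]
tool_rot: [0.998, 0.07, 0.001, -0.0]
force: [-0.3, 0.0, -0.4]
finger_gap: 0.005
t 9.95 tcp unit mm [ -6.9  74.8 112.8] xdir 0.1406 z [ 0.001  0.    -1.   ] F [-0.3  0.  -0.4] ->cm [-5.01 -0.02 -0.03]
```

Now back off and rise to check.

```bash
python3 -m creep '{"claw":[0,0,0,0,0,0,0,0],"dp":[[-2,0,0],[-4.5,0,0],[-5,0,-4],[-5,0,-8],[-5,0,-12],[-5,0,-16],[-5,0,-17.5],[-5,0,-17.5]],"roll":[0,0,0,0,0,0,0,0]}'
python3 -c "
from h import *
go([130,0,290])
s=imaging.snapshot('wrist');save(s,'w8.png',None,1.5)
for u in ([17,75,112],[-17,75,112]): print(proj(s,U(u))*1.5)"
```

```text
t: 10.75
tcp_pos: [0.4899, 0.2519, 0.2909]
tool_rot: [0.998, 0.07, 0.003, -0.001]
force: [-0.0, -0.4, -0.4]
finger_gap: 0.0
t 10.75 tcp unit mm [-56.2  75.1 290.9] xdir 0.141 z [ 0.007  0.002 -1.   ] F [-0.  -0.4 -0.4] ->cm [18.61  7.53  0.21]
[[385.32642187 154.12568304]]
[[385.23530509 205.7773287 ]]
```

View pics/w8.png

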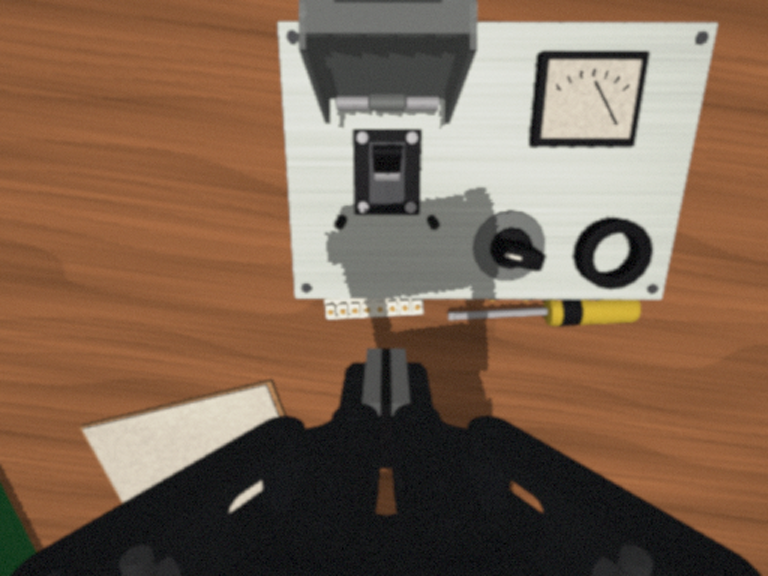

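The toggle tip is now at about (387,155) in the shown picture, and "on" predicts (385,154), so it's on. The guard is still open. I pass over it to get behind.

```bash
python3 -m creep '{"claw":[0,0,0,0,0,0,0,0,0,0],"dp":[[0,0,-1.5],[3,0,-1.5],[7,0,-1.5],[11,0,-1.5],[15,0,-1.5],[18,0,-1.5],[18,0,2],[18,0,5],[18,0,7.5],[18,0,7.5]],"roll":[0,0,0,0,0,0,0,0,0,0]}'
python3 -c "
from h import *
go([48,75,214])
s2=imaging.snapshot('scene');save(s2,'s9.png',(210,80,370,230),5)"
```

```text
t: 11.8
tcp_pos: [0.6625, 0.2754, 0.2048]
tool_rot: [0.998, 0.07, -0.007, 0.001]
force: [-0.6, -0.5, -0.5]
finger_gap: -0.001
t 11.8 tcp unit mm [118.1  74.4 204.8] xdir 0.1406 z [-0.014 -0.004 -1.   ] F [-0.6 -0.5 -0.5] ->cm [-7.02 -0.07 -0.81]
```

View pics/s9.png

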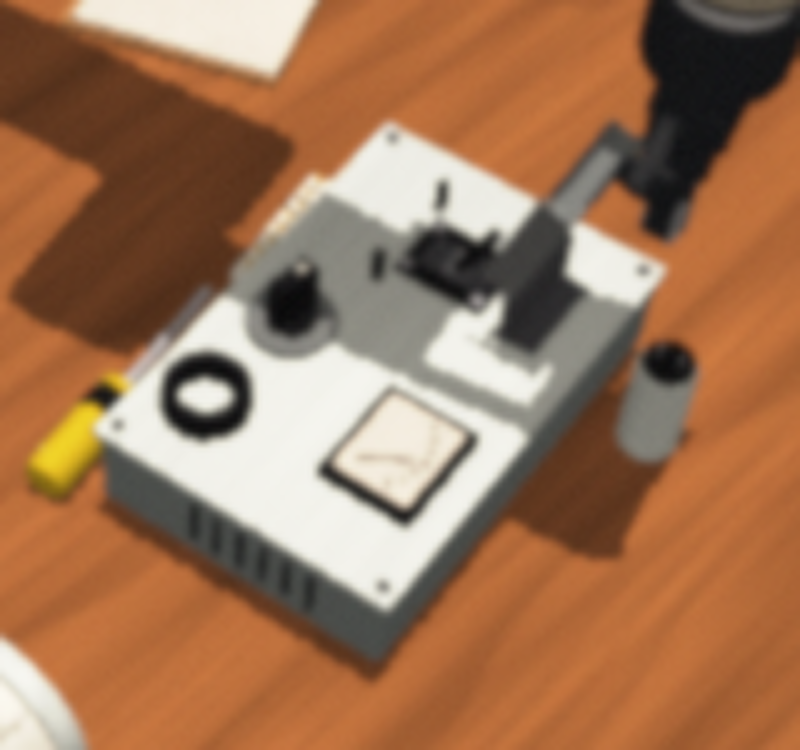

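The fist is behind the open guard, about (665,215) in the crop. I push forward and stop once the guard has passed its tipping point.

```bash
python3 -m creep '{"claw":[0,0,0,0,0,0,0,0,0,0,0,0],"dp":[[-1,0,-0.5],[-2,0,-0.5],[-2.8,0,-0.5],[-3.4,0,-0.5],[-4.0,0,-0.5],[-4.6,0,-0.5],[-5.2,0,-0.5],[-5.8,0,-0.5],[-6.4,0,-0.5],[-7.0,0,-0.5],[-7.0,0,-0.5],[-7.0,0,-0.5]],"roll":[0,0,0,0,0,0,0,0,0,0,0,0]}'
python3 -c "
from h import *
go([48,75,214])
s2=imaging.snapshot('scene');save(s2,'s10.png',(210,80,370,230),5)"
```

```text
t: 13.05
tcp_pos: [0.5974, 0.2668, 0.2179]
tool_rot: [0.998, 0.07, 0.0, -0.0]
force: [-0.7, -0.2, 0.9]
finger_gap: -0.0
t 13.05 tcp unit mm [ 52.4  74.9 217.9] xdir 0.1408 z [ 0.  0. -1.] F [-0.7 -0.2  0.9] ->cm [-0.44 -0.01  0.39]
```

View pics/s10.png

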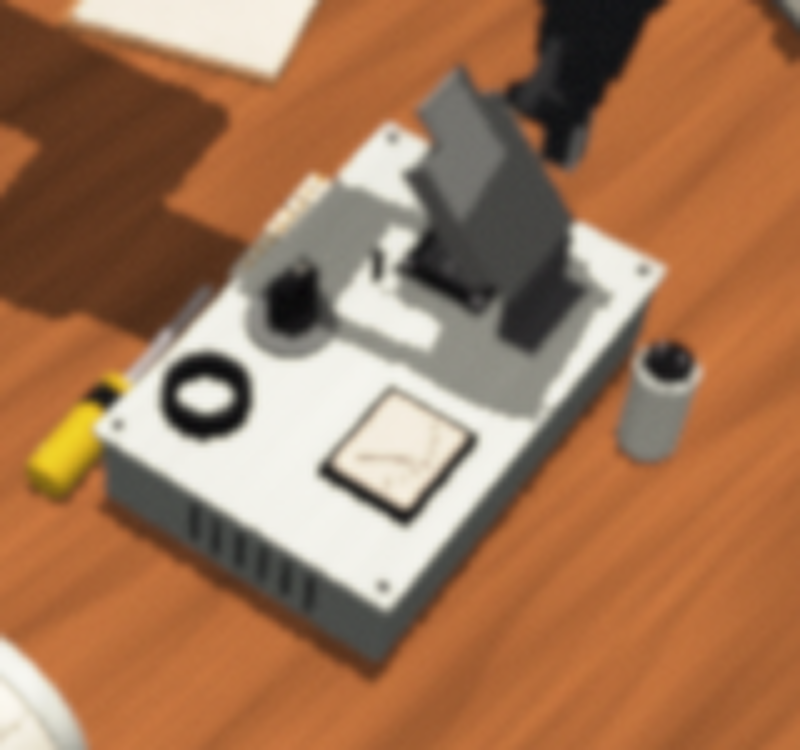

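The guard is dropping, tilted forward and clear of the fist. I back up and away and let it settle.

```bash
python3 -m creep '{"claw":[0,0,0,0,0,0,0,0,0,0],"dp":[[0,0,0],[2,0,-2],[5,0,-5],[6,0,-8],[6,0,-8],[6,0,-8],[6,0,-8],[6,0,-8],[6,0,-8],[6,0,-8]],"roll":[0,0,0,0,0,0,0,0,0,0]}'
python3 -c "
from h import *
go([48,75,214])
s2=imaging.snapshot('scene');save(s2,'s11.png',(210,80,370,230),5)
s=imaging.snapshot('wrist');save(s,'w11.png',None,1.5)"
```

```text
t: 14.1
tcp_pos: [0.6563, 0.2752, 0.297]
tool_rot: [0.998, 0.07, -0.001, 0.0]
force: [-0.0, -0.1, -0.7]
finger_gap: -0.001
t 14.1 tcp unit mm [111.9  75.  297. ] xdir 0.1409 z [-0.002 -0.    -1.   ] F [-0.  -0.1 -0.7] ->cm [-6.37 -0.01  8.31]
```

View pics/s11.png

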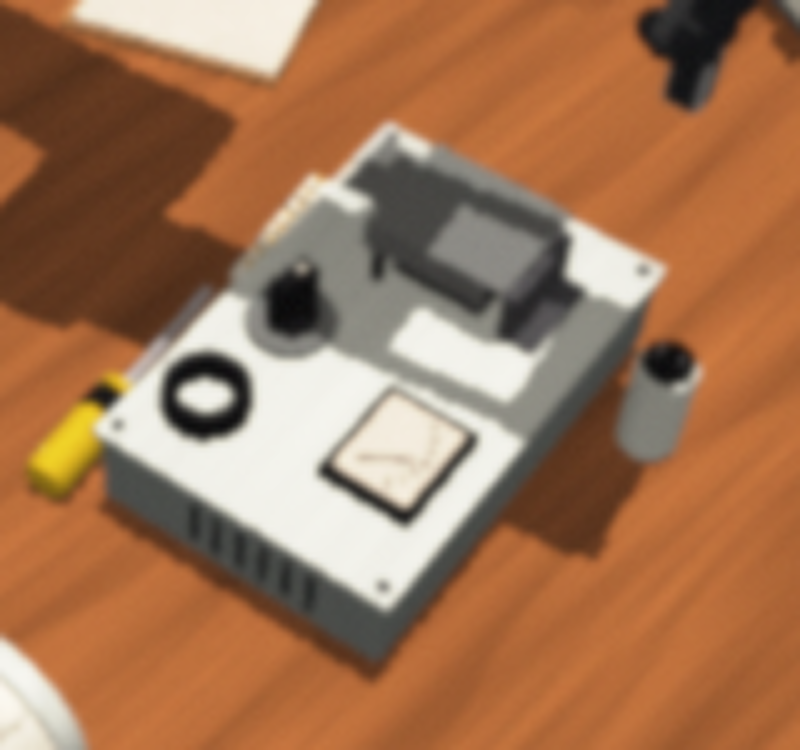

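The guard is shut again, with the same outline as at the start. I check its height by depth, then hand in.

```bash
python3 -c "
from h import *
from station import workorder
s=imaging.snapshot('scene');P=cloud(s)
for u in ([30,75,123],[0,75,123],[-35,75,123],[-60,75,123]):
    a=proj(s,U(u))[0].round().astype(int); print(u,toU(P[a[1],a[0]]).round(1))
print(manip.sense()['force'], workorder.sign_off())"
```

```text
[30, 75, 123] [ 28.7  77.1 119.2]
[0, 75, 123] [ -1.2  75.  122.6]
[-35, 75, 123] [-34.5  72.6 124.1]
[-60, 75, 123] [-59.4  73.  124.7]
the job is handed in; nothing more can be done
[0.48350903 0.7009596  0.92414978] None
```

The bench supply is switched on, and I handed the job in at about 14 s on the robot's clock. With the shut fingertips I lifted the guard by its tab until it stayed open, pushed the toggle over from the front, then tipped the guard forward from behind so it dropped shut.

- **Toggle:** with the guard still open, the wrist picture showed the tip about where the on position should be. It can't be seen now that the guard is shut.
- **Guard:** depth readings put its top at 119–125 mm, against about 123 mm expected when shut, and its outline matches the first picture.
- **Knob and loose things:** the knob, tape roll, yellow screwdriver and capacitor look unmoved in the last scene picture. The terminal strip is only partly visible there but looks in place. I never came near the motor, long screwdriver and bearing, and did not check them again.
- **Forces:** the highest reading at the end of a move was about 6 N, and at hand-in only sensor noise remained, with the arm well clear.

No check failed.

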